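Pack a wedge up to the height gauge

TASK

Pack plywood boards from the pile squarely one on another on the sliding wedge, just as many as the height gauge calls for, and then push the wedge up its ramp until the top board meets the gauge's sprung foot and just lifts it, by 2 mm or so and no more. Feel for the contact and do not jam the board against the gauge; leave the pack standing there under the foot. Do not disturb the spool, tape roll and sanding block.

Things in the scene. Friction and masses are not known exactly. Their poses are not given: they have to be found in the camera images.
- ramp: fixed wooden ramp, 285 mm long, 82 mm wide. Origin: on the bench under its centre line; x points along it, uphill (away from the robot), y left, z up. Its surface rises 1 in 5, from 5 mm above the bench at the near end (x = -150 mm) to 62 mm at the far end (x = +135 mm). Two dark side guides, 66 mm apart inside, stand 10 mm above the surface; both ends are open.
- wedge_deck (a point): centre of the level deck (top) of the loose wooden wedge lying on the ramp; axes as the ramp's. The wedge is 62 mm wide and reaches from x = -80 to +65 mm from here; across its near end stands a lip 10 mm high, from x = -80 to -55 mm; boards lie in front of it. The near end is a plain upright face, 48 mm high with the lip, to be pushed from behind.
- wedge: the same wedge, about 0.2 kg; origin on its sole, 22 mm below the deck's centre. The sole slopes 1 in 5, so the deck stays level: 38 mm thick at the near end, 9 mm at the far end. It starts with its near end 5 mm inside the ramp's low end, can be pushed 135 mm uphill, rises 0.2 mm per mm, and stays where it is left. Pushing the pack takes some 2 to 7 N, more once the foot bears on it.
- gauge: height gauge at the left of the ramp, turned half round: 60x60 mm foot plate with a sleeve, in which a steel rod is clamped tightly (holds 50 N); on the rod's top an arm reaches along the gauge's own +y (to the right) over the ramp. Origin: on the bench under the rod's axis; z up. The arm is a level bar 16 mm wide, 12 mm thick, from y = 10 to 110 mm, flat on top. Its height differs each time and is not reported.
- foot_plumb (a point): point on the bench straight below the gauge's sprung foot (steel, round-ended, 16 mm across), which hangs under the arm, its lowest point 30 mm below the arm's flat top and 67 to 89 mm above the bench. It lifts with 0.5 N at first and 1.5 N more per mm; hard stop after 8 mm. It is over the boards for wedge pushes of about 45 to 125 mm from the start.
- board_a: one of three identical plywood packing boards, 100x58x12 mm. Its origin is the centre of the underside, x along the 100 mm, z up.
- board_a_center (a point): centre of board_a (half-way up); same axes as the board. The three boards start as a pile on the bench to the right of the ramp, board_a lowest, board_c uppermost.
- board_b: one of three identical plywood packing boards, 100x58x12 mm. Its origin is the centre of the underside, x along the 100 mm, z up.
- board_b_center (a point): centre of board_b (half-way up); same axes as the board. The three boards start as a pile on the bench to the right of the ramp, board_a lowest, board_c uppermost.
- board_c: one of three identical plywood packing boards, 100x58x12 mm. Its origin is the centre of the underside, x along the 100 mm, z up.
- board_c_center (a point): centre of board_c (half-way up); same axes as the board. The three boards start as a pile on the bench to the right of the ramp, board_a lowest, board_c uppermost.
- thread_spool: bystander: brown thread spool, 42 mm across, 45 mm tall, standing; origin at the centre of its underside, z up
- masking_tape: bystander: roll of masking tape lying flat, 91 mm across, 25 mm high (near it, at x = 0.55, y = 0.3 m, a fixed desk lamp's head hangs about 0.6 m above the bench: keep the arm clear of it); origin at the centre of its underside, z up
- sanding_block: bystander: brown cork sanding block, 71x100x25 mm, lying flat; origin at the centre of its underside, z up
Not all that is in view belongs to the job. What is shaped like the board_c but blue or green is not meant.

How it is judged:
At the end, for the whole second after the job is handed in: Foot rests on the top board with 0.3 to 6 N; each board is stacked on the wedge (level to 0.05 rad, within 12 mm sideways and -15 to +18 mm lengthways of the deck's centre, turned under 0.15 rad) or over 110 mm away from it; wedge level to 0.04 rad between the guides; all at rest ((((y of board_a_center in the frame of wedge_deck between -0.012 and 0.012 m and x of board_a_center in the frame of wedge_deck between -0.015 and 0.018 m and angle between the x axis of board_a_center and the x axis of wedge_deck, either way round below 0.15 rad and angle between board_a_center's own z axis and vertical below 0.05 rad) and contact force between gauge and board_a between 0.3 and 6 N) or ((y of board_b_center in the frame of wedge_deck between -0.012 and 0.012 m and x of board_b_center in the frame of wedge_deck between -0.015 and 0.018 m and angle between the x axis of board_b_center and the x axis of wedge_deck, either way round below 0.15 rad and angle between board_b_center's own z axis and vertical below 0.05 rad) and contact force between gauge and board_b between 0.3 and 6 N) or ((y of board_c_center in the frame of wedge_deck between -0.012 and 0.012 m and x of board_c_center in the frame of wedge_deck between -0.015 and 0.018 m and angle between the x axis of board_c_center and the x axis of wedge_deck, either way round below 0.15 rad and angle between board_c_center's own z axis and vertical below 0.05 rad) and contact force between gauge and board_c between 0.3 and 6 N)) and ((y of board_a_center in the frame of wedge_deck between -0.012 and 0.012 m and x of board_a_center in the frame of wedge_deck between -0.015 and 0.018 m and angle between the x axis of board_a_center and the x axis of wedge_deck, either way round below 0.15 rad and angle between board_a_center's own z axis and vertical below 0.05 rad) or horizontal distance between board_a_center and wedge_deck above 0.11 m) and ((y of board_b_center in the frame of wedge_deck between -0.012 and 0.012 m and x of board_b_center in the frame of wedge_deck between -0.015 and 0.018 m and angle between the x axis of board_b_center and the x axis of wedge_deck, either way round below 0.15 rad and angle between board_b_center's own z axis and vertical below 0.05 rad) or horizontal distance between board_b_center and wedge_deck above 0.11 m) and ((y of board_c_center in the frame of wedge_deck between -0.012 and 0.012 m and x of board_c_center in the frame of wedge_deck between -0.015 and 0.018 m and angle between the x axis of board_c_center and the x axis of wedge_deck, either way round below 0.15 rad and angle between board_c_center's own z axis and vertical below 0.05 rad) or horizontal distance between board_c_center and wedge_deck above 0.11 m) and y of wedge_deck in the frame of ramp between -0.01 and 0.01 m and angle between wedge_deck's own z axis and vertical below 0.04 rad and linear speed of wedge below 0.01 m/s and linear speed of each of board_a, board_b, board_c below 0.02 m/s); the robot touches nothing.
It fails at once if a board is jammed against the gauge (more than 20 N) (contact force between gauge and board_a above 20 N or contact force between gauge and board_b above 20 N or contact force between gauge and board_c above 20 N).
It fails at once if the spool, tape roll or sanding block is moved by more than 30 mm (distance of any of thread_spool, masking_tape, sanding_block from where it was at the start of the episode above 0.03 m).
It also fails if it takes over 72 s, if anything falls off the work surface, if the arm or the gripper's body presses on something with over 40 N, if the wrist force passes 120 N, or if a joint passes its speed limit or range.

ROBOT

A 6-joint arm with a two-finger parallel gripper is mounted at the origin on a cart in front of the work surface, level with it; the furniture and walls round the work are solid. World frame = base frame: x ahead of the robot, y to its left, z up, the work surface at z = 0. Lengths are in m, angles in rad, forces in N, time in s.
With the tool pointing down it reaches from about 0.3 to 0.775 m from the base axis. Payload 14.6 kg.
Tool frame: the origin (TCP) lies at the very end of the fingers, on their centre line; the grasp point (between the pads) lies 19 mm behind it; z points along the fingers, x is the direction in which the jaws open and shut, and the axes are right-handed (so a half turn about z gives the same grasp; the last joint's range is limited). The gripper opens to 85 mm and grips with 20 to 120 N. Pads are 22 mm wide; open, the fingers measure 114 mm over their backs; the gripper's body (76 mm by 85 mm) begins 54 mm behind the grasp point. The pads swing forward as they close: fully open they stand 13 mm farther back than shut.
Start: joints at [-1.199, 0.3, 1.521, -0, 1.321, -0.067], TCP at [0.234, -0.498, 0.231] pointing down, gripper open.
Joint ranges: [-3.03, 3.03], [-0.79, 2.21], [0.23, 2.52], [-1.04, 4.18], [0, 3.07], [-2.55, 2.55]. Speed limits (rad/s): [2.22, 2.22, 2.57, 3.14, 3.14, 3.14].

INTERFACE

Orientations are given as a unit quaternion [w, x, y, z].
In Python, from cell import arm gives the robot as it stands.
- The arm moves only by the tool carry_out, never from a script. Its argument "increments" is a list of rows, each an object of numbers: "rx", "ry", "rz": the turn, a rotation vector about the tool's x, y, z in degrees; "tx", "ty", "tz": the shift along the tool's x, y, z in cm; "gripper": the opening, from 0 (shut) to 1 (fully open). In form: [{"rx": .., "ry": .., "rz": .., "tx": .., "ty": .., "tz": .., "gripper": ..}, ...]. A call has 1 to 20 rows; each row is the pose to reach, as a shift and turn from the pose commanded when the call began, along the tool's axes at that moment; what a row does not reach only later rows make up. A row lasts 1/12 s, in which the tool goes at most 41.7 mm and 7.16 degrees, less where a joint would pass 70% of its speed; a pose out of reach is approached as far as the arm can. A call with a gripper value outside its range is refused whole. The fingers move at their own pace and stop on an object; the grip force is fixed at half the most. Time passes only in rows, so rows that repeat a pose let the fingers close. It gives the time, the measured TCP pose, the force and the opening at its end, in the units of the state.
- arm.state(): the state, without advancing time (a new reading comes with each control period).
- arm.read_camera(name): name is "scene" or "top" or "wrist"; returns the picture (420x560x3 uint8, blue, green, red); there is no depth.
- arm.camera_info(name): a dict with "fx", "fy", "cx", "cy" (pixels), "R" (3x3) and "t" (3): a world point X has camera coordinates R X + t. Camera axes: x right, y down, z forward; pixel columns grow to the right and rows downward; lengths in m; the calibration is good to about 2 mm. A picture is of the moment at which its call begins: read the wrist's pose just before it. camera_info takes no time and is no camera call; for the wrist camera it gives the pose at the moment of the call.
- arm.sign_off(): hands the job in, once; it reports no verdict.
The state is a dict: "t": time; "qpos": joint angles; "qvel": joint speeds; "joint_torque": joint torques, N m; "eef_pos": TCP position; "tcp_rot": TCP orientation; "force": force on the tool from outside, world axes, zero at the start; "moment": the same for the moment, N m; "gripper_width": finger opening in m.
Only numpy, scipy, OpenCV 4.12 (cv2) and the standard library are available. Lean on these libraries where they do the work, as an engineer would, in place of code of your own. Each camera call takes 0.05 s, during which the arm holds its last target.

## Working session

There is one attempt and no reset: what is moved stays moved. The work goes in short steps, Python scripts to look and compute and a tool call to move; the robot and the scene stay as the last step left them, time stands still between calls to the robot, and variables do not carry over. Pictures are saved under pics/ and viewed, and the job is handed in when it is done.

Besides the shell and the picture viewer there is one more tool, called as name([rows], argument=value, ...), one row to a line, values as JSON. carry_out: Moves the arm, as the interface text tells. Its arguments: {"type":"object","properties":{"increments":{"type":"array","items":{"type":"object","properties":{"rx":{"type":"number"},"ry":{"type":"number"},"rz":{"type":"number"},"tx":{"type":"number"},"ty":{"type":"number"},"tz":{"type":"number"},"gripper":{"type":"number"}}}}},"required":["increments"]}

```bash
ls; mkdir -p pics
python3 - <<'E'
from cell import arm
import cv2
print(arm.state())
for n in ["scene","top","wrist"]:
    i=arm.camera_info(n); print(n,i)
    cv2.imwrite(f"pics/{n}0.png",arm.read_camera(n))
E
```

```text
pics
{'t': 0.0, 'qpos': array([-1.19860634e+00,  3.00487328e-01,  1.52162775e+00,  2.61330710e-05,
        1.32072226e+00, -6.66214641e-02]), 'qvel': array([-4.05562563e-05,  9.02291647e-04,  3.54340296e-04, -1.93337865e-03,
        5.55926762e-05,  9.97987697e-04]), 'joint_torque': array([-2.64741948e-04, -5.43501878e+01, -3.61794734e+01, -4.64632092e-05,
        3.99494078e-03, -5.58708177e-05]), 'eef_pos': array([ 0.23357387, -0.49765558,  0.23069268]), 'tcp_rot': array([-3.78171255e-04,  8.44054916e-01, -5.36256386e-01, -4.94425187e-04]), 'force': array([ 0.51699003, -0.24706061,  0.04671583]), 'moment': array([-0.03126025,  0.00446139, -0.03102215]), 'gripper_width': 0.08517727201481089}
scene {'fx': 538.0379513445567, 'fy': 538.0379513445567, 'cx': 284.0556226041893, 'cy': 213.59853295403371, 'R': array([[ 0.50698447, -0.86176035,  0.01832605],
       [-0.33115195, -0.21436216, -0.91890546],
       [ 0.79580471,  0.45980209, -0.39405191]]), 't': array([-0.31245874,  0.2383702 ,  1.17004696])}
top {'fx': 468.8807800178727, 'fy': 468.8807800178727, 'cx': 276.0612424424376, 'cy': 210.92603614748737, 'R': array([[ 1.40724473e-02, -9.99900876e-01, -4.52343537e-04],
       [-9.81546478e-01, -1.37278462e-02, -1.90730327e-01],
       [ 1.90705211e-01,  3.12803868e-03, -9.81642368e-01]]), 't': array([-0.02901866,  0.53581128,  1.19993966])}
wrist {'fx': 374.92593032237414, 'fy': 374.92593032237414, 'cx': 284.7059738956685, 'cy': 207.45024053336044, 'R': array([[ 4.25914427e-01, -9.04763433e-01,  1.78294071e-04],
       [-8.66502823e-01, -4.07846654e-01,  2.87808903e-01],
       [-2.60326254e-01, -1.22736456e-01, -9.57687842e-01]]), 't': array([-0.54981802, -0.03794532,  0.37897748])}
```

View pics/scene0.png

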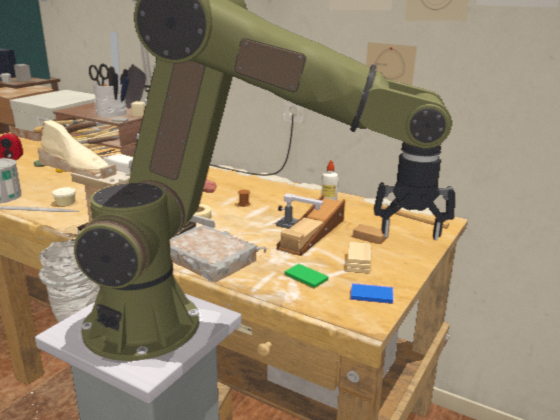

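View pics/top0.png

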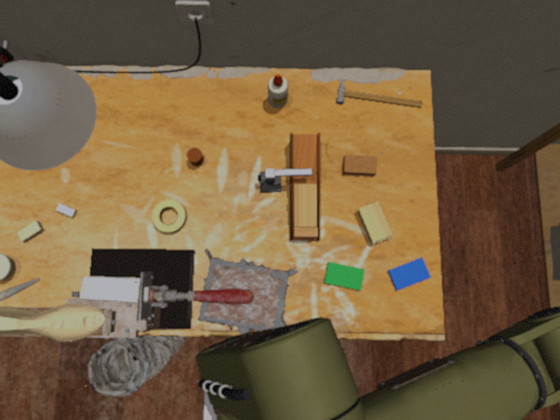

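View pics/wrist0.png

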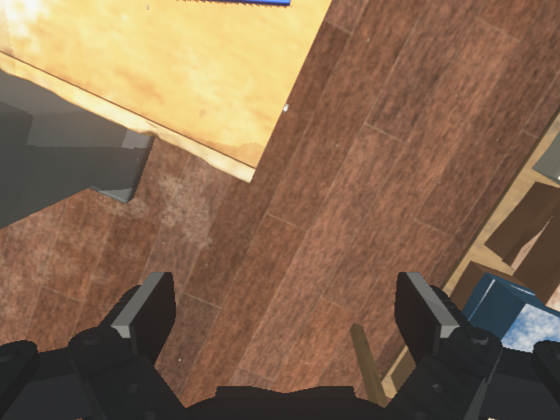

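Candidates in the top view: the pale plywood pile at (374,223), the green decoy at (344,277), the blue decoy at (409,274), the cork sanding block at (360,165) and a small pale block at (30,231). By the description the pile at (374,223) is the one. The ramp is at (305,185), with the gauge at (270,180) and its arm reaching to (310,172). Next, a close crop to check this.

Run:
```python
import cv2
a=cv2.imread("pics/top0.png")
cv2.imwrite("pics/topc.png",cv2.resize(a[120:260,240:410],None,fx=4.4,fy=4.2,interpolation=cv2.INTER_CUBIC))
a=cv2.imread("pics/scene0.png")
cv2.imwrite("pics/scenec.png",cv2.resize(a[180:290,260:400],None,fx=5,fy=5,interpolation=cv2.INTER_CUBIC))
```

```text
(no output)
```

View pics/topc.png

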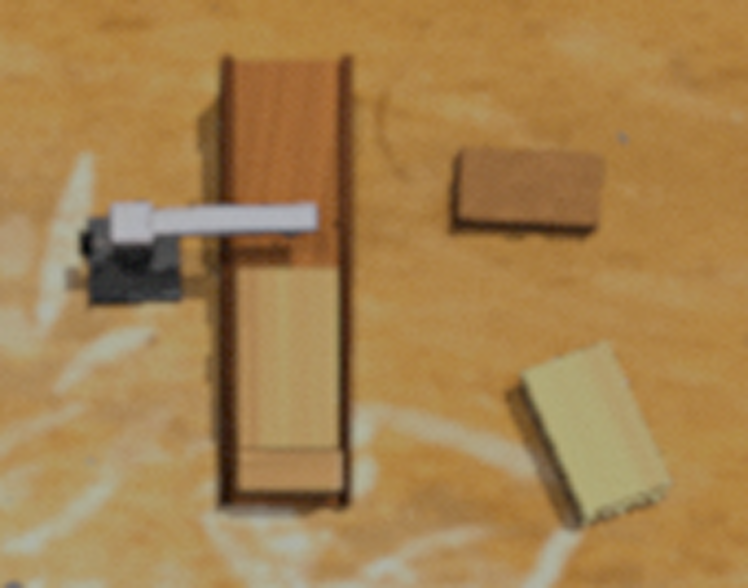

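View pics/scenec.png

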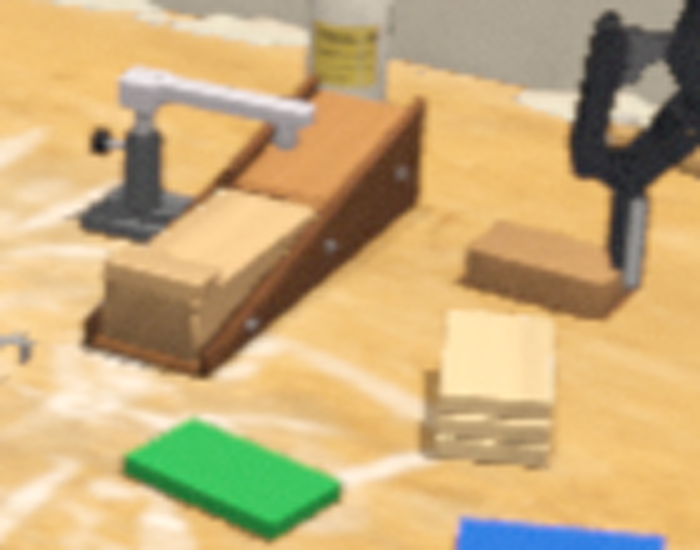

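The crop confirms three stacked plywood boards in the pile, with the top one centred near (374,223). The wedge lies at the low end of the ramp, and the gauge arm's tip is at about (312,172) in the top view and (322,201) in the scene view. Now localising these.

```bash
cat > h.py <<'E'
import numpy as np, cv2
from cell import arm
def ray(info,u,v):
    R=np.array(info['R']);t=np.array(info['t'])
    d=R.T@np.array([(u-info['cx'])/info['fx'],(v-info['cy'])/info['fy'],1.0]);return -R.T@t,d
def onz(info,u,v,z):
    c,d=ray(info,u,v);return c+d*(z-c[2])/d[2]
def proj(info,X):
    p=np.array(info['R'])@np.array(X)+np.array(info['t']);return np.array([info['fx']*p[0]/p[2]+info['cx'],info['fy']*p[1]/p[2]+info['cy']])
def tri(obs):
    A=np.zeros((3,3));b=np.zeros(3)
    for i,u,v in obs:
        c,d=ray(i,u,v);d=d/np.linalg.norm(d);P=np.eye(3)-np.outer(d,d);A+=P;b+=P@c
    return np.linalg.solve(A,b)
E
python3 - <<'E'
from h import *
T=arm.camera_info("top");S=arm.camera_info("scene")
tc=lambda X,Y:(240+X/4.4,120+Y/4.2)
sc=lambda X,Y:(260+X/5,180+Y/5)
np.set_printoptions(precision=4,suppress=True)
print("ramp near",onz(T,*tc(220,503),.015),onz(T,*tc(350,503),.015),"far",onz(T,*tc(227,60),.072),onz(T,*tc(350,60),.072))
q=[(521,378),(605,342),(668,488),(586,522)]
P=np.array([onz(T,*tc(*a),.036) for a in q]);print(P,P.mean(0)); 
for a in [(1,2),(0,3),(1,0),(2,3)]:
    d=P[a[0]]-P[a[1]];print(np.linalg.norm(d),np.degrees(np.arctan2(d[1],d[0])))
# tip right-top-near corner etc
print("tip",tri([(T,*tc(317,228)),(S,*sc(312,112))]),tri([(T,*tc(317,205)),(S,*sc(313,105))]))
print("rod",tri([(T,*tc(112,240)),(S,*sc(122,82))]))
print("wedge lip", onz(T,*tc(290,490),.052),onz(T,*tc(238,490),.052),onz(T,*tc(342,490),.052))
print("sand",[onz(T,*tc(*a),.025) for a in [(460,148),(602,155),(595,222),(458,222)]])
E
```

```text
ramp near [ 0.464  -0.0604  0.015 ] [ 0.4651 -0.1406  0.015 ] far [ 0.7444 -0.0607  0.072 ] [ 0.7455 -0.1364  0.072 ]
[[ 0.5449 -0.244   0.036 ]
 [ 0.5693 -0.2963  0.036 ]
 [ 0.4747 -0.332   0.036 ]
 [ 0.4522 -0.2816  0.036 ]] [ 0.5103 -0.2885  0.036 ]
0.10111228440088046 20.677611510150342
0.09995662759533978 22.07514003737772
0.057682319050945174 -64.93772685200568
0.05516996372161968 -65.97168499759613
tip [ 0.6284 -0.1173  0.0954] [ 0.6416 -0.1147  0.0954]
rod [0.6196 0.0054 0.0913]
wedge lip [ 0.468  -0.1013  0.052 ] [ 0.4675 -0.0701  0.052 ] [ 0.4684 -0.1325  0.052 ]
sand [array([ 0.7023, -0.2103,  0.025 ]), array([ 0.6987, -0.3002,  0.025 ]), array([ 0.6526, -0.2946,  0.025 ]), array([ 0.6514, -0.2084,  0.025 ])]
```

```bash
cat >> h.py <<'E'
from scipy.spatial.transform import Rotation as Ro
np.set_printoptions(precision=4,suppress=True)
def go(xyz,yaw):
    """cm shift/deg turn in tool axes to TCP xyz, tool pointing down, tool x at yaw deg"""
    s=arm.state();q=s['tcp_rot'];R0=Ro.from_quat([q[1],q[2],q[3],q[0]])
    c,n=np.cos(np.radians(yaw)),np.sin(np.radians(yaw))
    R1=Ro.from_matrix(np.array([[c,n,0],[n,-c,0],[0,0,-1.]]))
    t=R0.inv().apply(np.array(xyz)-s['eef_pos'])*100
    r=(R0.inv()*R1).as_rotvec(degrees=True)
    print("at",s['eef_pos'],"t",s['t'],"->",xyz,yaw," t cm",t.round(2)," r deg",r.round(2))
E
python3 - <<'E'
from h import *
W=arm.camera_info("wrist");print(-W['R'].T@W['t'], arm.state()['eef_pos'], "fwd",W['R'][2])
go([.50,-.285,.20],-68.7)
E
```

```text
[ 0.3    -0.4664  0.374 ] [ 0.2336 -0.4977  0.2309] fwd [-0.2603 -0.1229 -0.9577]
at [ 0.2336 -0.4977  0.2309] t 0.15 -> [0.5, -0.285, 0.2] -68.7  t cm [ -7.94 -33.15   3.1 ]  r deg [-0.    0.05  3.84]
```

carry_out([
  {"tx":-0.8,"ty":-3.3,"tz":0.3},
  {"tx":-2.4,"ty":-10,"tz":0.9,"rz":2},
  {"tx":-4.8,"ty":-20,"tz":1.9,"rz":3.8},
  {"tx":-7.9,"ty":-33.1,"tz":3.1,"rz":3.8},
  {"tx":-7.9,"ty":-33.1,"tz":3.1,"rz":3.8},
  {"tx":-7.9,"ty":-33.1,"tz":3.1,"rz":3.8},
  {"tx":-7.9,"ty":-33.1,"tz":3.1,"rz":3.8},
  {"tx":-7.9,"ty":-33.1,"tz":3.1,"rz":3.8},
  {"tx":-7.9,"ty":-33.1,"tz":3.1,"rz":3.8},
  {"tx":-7.9,"ty":-33.1,"tz":3.1,"rz":3.8},
  {"tx":-7.9,"ty":-33.1,"tz":3.1,"rz":3.8},
  {"tx":-7.9,"ty":-33.1,"tz":3.1,"rz":3.8},
  {"tx":-7.9,"ty":-33.1,"tz":3.1,"rz":3.8},
])

```text
invalid input at $.increments[0]: expected keys rx, ry, rz, tx, ty, tz, gripper
```

Run:
```python
from h import *
go([.5103,-.2885,.10],-68.7)
import json
W=arm.camera_info("wrist")
cv2.imwrite("pics/w1.png",arm.read_camera("wrist"))
json.dump({k:np.array(v).tolist() for k,v in W.items()},open("w1.json","w"))
```

```text
at [ 0.2336 -0.4977  0.2309] t 0.15 -> [0.5103, -0.2885, 0.1] -68.7  t cm [ -7.17 -33.94  13.1 ]  r deg [-0.    0.05  3.84]
```

View pics/w1.png

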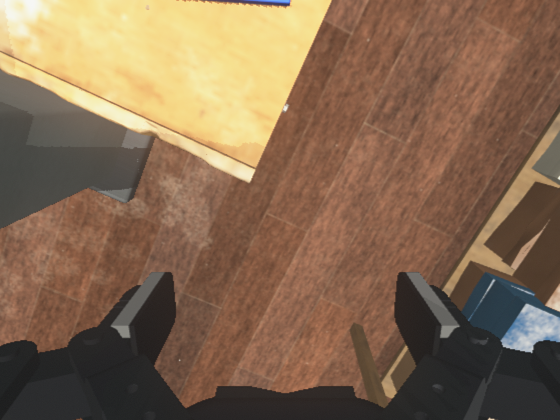

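All seven keys are needed in every row.

carry_out([
  {"rx":0,"ry":0,"rz":1,"tx":-0.9,"ty":-3.9,"tz":0.4,"gripper":1},
  {"rx":0,"ry":0,"rz":2,"tx":-1.8,"ty":-7.8,"tz":0.8,"gripper":1},
  {"rx":0,"ry":0,"rz":3.8,"tx":-2.8,"ty":-11.7,"tz":1.2,"gripper":1},
  {"rx":0,"ry":0,"rz":3.8,"tx":-3.7,"ty":-15.6,"tz":1.6,"gripper":1},
  {"rx":0,"ry":0,"rz":3.8,"tx":-4.6,"ty":-19.5,"tz":2,"gripper":1},
  {"rx":0,"ry":0,"rz":3.8,"tx":-5.6,"ty":-23.4,"tz":2.4,"gripper":1},
  {"rx":0,"ry":0,"rz":3.8,"tx":-6.5,"ty":-27.3,"tz":2.8,"gripper":1},
  {"rx":0,"ry":0,"rz":3.8,"tx":-7.9,"ty":-33.1,"tz":3.1,"gripper":1},
  {"rx":0,"ry":0,"rz":3.8,"tx":-7.9,"ty":-33.1,"tz":3.1,"gripper":1},
  {"rx":0,"ry":0,"rz":3.8,"tx":-7.9,"ty":-33.1,"tz":3.1,"gripper":1},
  {"rx":0,"ry":0,"rz":3.8,"tx":-7.9,"ty":-33.1,"tz":3.1,"gripper":1},
  {"rx":0,"ry":0,"rz":3.8,"tx":-7.9,"ty":-33.1,"tz":3.1,"gripper":1},
  {"rx":0,"ry":0,"rz":3.8,"tx":-7.9,"ty":-33.1,"tz":3.1,"gripper":1},
])

```text
t: 1.28
eef_pos: [0.499, -0.2865, 0.2004]
tcp_rot: [0.0, 0.825, -0.564, 0.0]
force: [0.1, 0.3, -0.3]
gripper_width: 0.0856
```

Run:
```python
from h import *
go([.5103,-.2885,.10],-68.7)
import json
W=arm.camera_info("wrist")
cv2.imwrite("pics/w2.png",arm.read_camera("wrist"))
json.dump({k:np.array(v).tolist() for k,v in W.items()},open("w2.json","w"))
```

```text
at [ 0.499  -0.2865  0.2004] t 1.2833 -> [0.5103, -0.2885, 0.1] -68.7  t cm [ 0.59 -0.98 10.04]  r deg [ 0.   -0.   -0.03]
```

View pics/w2.png

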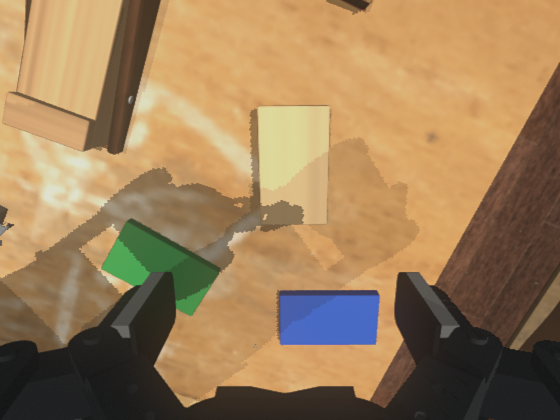

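The pile's top board has its corners at about (258,106), (329,106), (327,224) and (259,224). The green (160,265) and blue (328,318) decoys are separate from it. The wedge's lip end is at the upper left, around (50,120).

Run:
```python
from h import *
import json
W=json.load(open("w2.json"))
P=np.array([onz(W,*a,.036) for a in [(258,106),(329,106),(327,224),(259,224)]]);print(P,P.mean(0))
for a in [(1,2),(0,3),(1,0),(2,3)]:
    d=P[a[0]]-P[a[1]];print(np.linalg.norm(d),np.degrees(np.arctan2(d[1],d[0])))
a=cv2.imread("pics/w2.png")
cv2.imwrite("pics/w2c.png",cv2.resize(a[80:240,220:360],None,fx=3.7,fy=3.7,interpolation=cv2.INTER_CUBIC))
print([onz(W,*p,.0515) for p in [(4,124),(85,152)]])
```

```text
[[ 0.5518 -0.2435  0.036 ]
 [ 0.5722 -0.2959  0.036 ]
 [ 0.4807 -0.3334  0.036 ]
 [ 0.4592 -0.2784  0.036 ]] [ 0.516  -0.2878  0.036 ]
0.09894259439621556 22.277202181274614
0.0989117251761271 20.662168100926515
0.056243563535461755 -68.66787862031266
0.05903206760455485 -68.69133889193763
[array([ 0.4698, -0.0687,  0.0515]), array([ 0.4711, -0.1308,  0.0515])]
```

View pics/w2c.png

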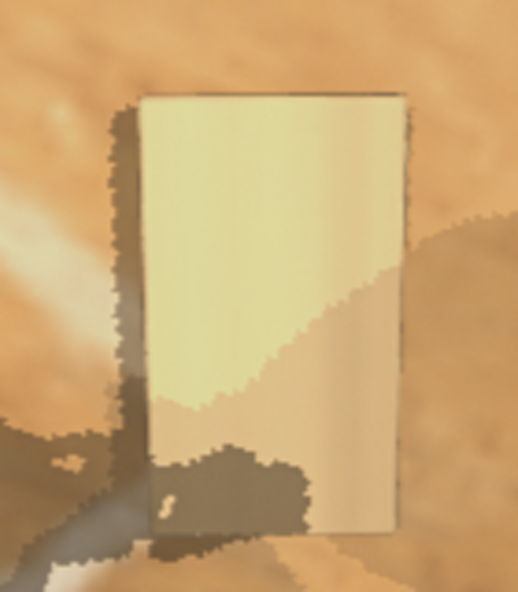

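Run:
```python
from h import *
go([.514,-.288,.022],-68.6)
```

```text
at [ 0.499  -0.2866  0.2004] t 1.3333 -> [0.514, -0.288, 0.022] -68.6  t cm [ 0.67 -1.35 17.84]  r deg [-0.   -0.01 -0.14]
```

carry_out([
  {"rx":0,"ry":0,"rz":0,"tx":0.4,"ty":-0.8,"tz":4,"gripper":1},
  {"rx":0,"ry":0,"rz":0,"tx":0.67,"ty":-1.35,"tz":8,"gripper":1},
  {"rx":0,"ry":0,"rz":0,"tx":0.67,"ty":-1.35,"tz":11,"gripper":1},
  {"rx":0,"ry":0,"rz":0,"tx":0.67,"ty":-1.35,"tz":13.5,"gripper":1},
  {"rx":0,"ry":0,"rz":0,"tx":0.67,"ty":-1.35,"tz":15.5,"gripper":1},
  {"rx":0,"ry":0,"rz":0,"tx":0.67,"ty":-1.35,"tz":17,"gripper":1},
  {"rx":0,"ry":0,"rz":0,"tx":0.67,"ty":-1.35,"tz":17.8,"gripper":1},
  {"rx":0,"ry":0,"rz":0,"tx":0.67,"ty":-1.35,"tz":17.8,"gripper":1},
  {"rx":0,"ry":0,"rz":0,"tx":0.67,"ty":-1.35,"tz":17.8,"gripper":1},
])

```text
t: 2.08
eef_pos: [0.5147, -0.2876, 0.0229]
tcp_rot: [-0.0, 0.826, -0.564, 0.0]
force: [-0.5, -0.6, 1.1]
gripper_width: 0.0855
```

Run:
```python
from h import *
go([.514,-.288,.022],-68.6)
cv2.imwrite("pics/w3.png",arm.read_camera("wrist"))
cv2.imwrite("pics/s3.png",cv2.resize(arm.read_camera("scene")[180:300,280:440],None,fx=4.5,fy=4.5))
```

```text
at [ 0.5147 -0.2876  0.0229] t 2.0833 -> [0.514, -0.288, 0.022] -68.6  t cm [0.01 0.08 0.09]  r deg [-0.01 -0.02 -0.1 ]
```

View pics/w3.png

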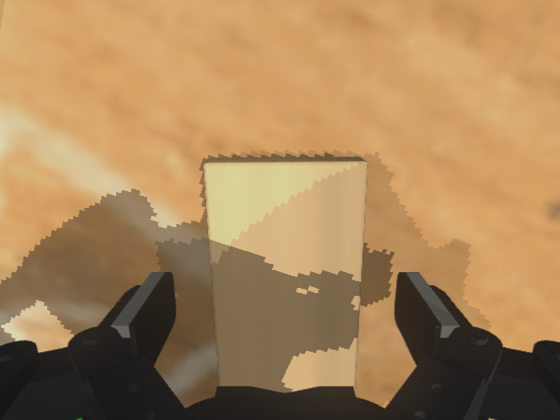

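View pics/s3.png

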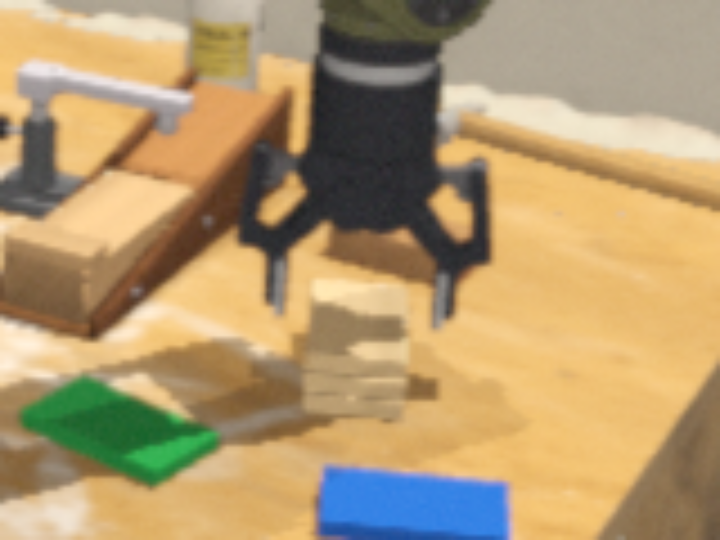

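The fingers straddle the pile: its far edge spans columns 204–366, centred between the pads. Closing now, then lifting.

carry_out([
  {"rx":0,"ry":0,"rz":0,"tx":0,"ty":0,"tz":0,"gripper":0.5},
  {"rx":0,"ry":0,"rz":0,"tx":0,"ty":0,"tz":0,"gripper":0.5},
  {"rx":0,"ry":0,"rz":0,"tx":0,"ty":0,"tz":0,"gripper":0.5},
  {"rx":0,"ry":0,"rz":0,"tx":0,"ty":0,"tz":0,"gripper":0.5},
  {"rx":0,"ry":0,"rz":0,"tx":0,"ty":0,"tz":0,"gripper":0.5},
  {"rx":0,"ry":0,"rz":0,"tx":0,"ty":0,"tz":0,"gripper":0.5},
  {"rx":0,"ry":0,"rz":0,"tx":0,"ty":0,"tz":0,"gripper":0.5},
  {"rx":0,"ry":0,"rz":0,"tx":0,"ty":0,"tz":-1,"gripper":0.5},
  {"rx":0,"ry":0,"rz":0,"tx":0,"ty":0,"tz":-2.5,"gripper":0.5},
  {"rx":0,"ry":0,"rz":0,"tx":0,"ty":0,"tz":-4,"gripper":0.5},
  {"rx":0,"ry":0,"rz":0,"tx":0,"ty":0,"tz":-4,"gripper":0.5},
])

```text
t: 3.1
eef_pos: [0.516, -0.2878, 0.0658]
tcp_rot: [-0.0, 0.826, -0.564, 0.002]
force: [1.0, 0.8, 0.4]
gripper_width: 0.0561
```

Run:
```python
from h import *
go([.54,-.1,.08],-89.7)
cv2.imwrite("pics/w4.png",arm.read_camera("wrist"))
cv2.imwrite("pics/s4.png",cv2.resize(arm.read_camera("scene")[180:300,280:440],None,fx=4.5,fy=4.5))
```

```text
at [ 0.516  -0.2878  0.0658] t 3.1 -> [0.54, -0.1, 0.08] -89.7  t cm [-16.61  -9.08  -1.46]  r deg [-0.2  -0.19 21.05]
```

View pics/w4.png

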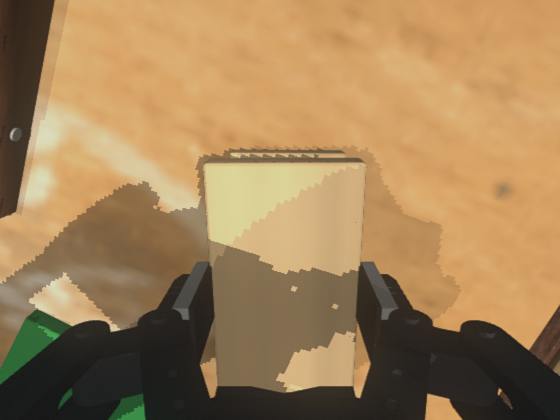

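View pics/s4.png

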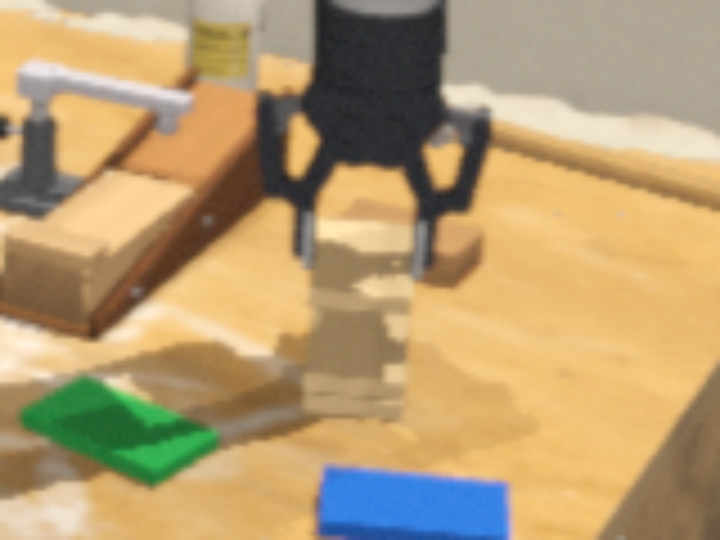

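One board is held with its far edge at row 160, columns 204–365, and the other two stay in the pile. Next I'll work out the board's position in the hand and move over the wedge.

Run:
```python
from h import *
W=arm.camera_info("wrist"); s=arm.state()
e=[onz(W,u,v,s['eef_pos'][2]+.0131) for u,v in [(204,161.5),(365,161.5)]]
a=np.radians(21.4);m=(e[0]+e[1])/2; ax=np.array([np.cos(a),np.sin(a),0]);c=m-ax*.05
print(e,"centre",c,"off along",(c-s['eef_pos'])@ax,"lat",(c-s['eef_pos'])@[-ax[1],ax[0],0])
go([.5495,-.1005,.095],-89.6)
```

```text
[array([ 0.5521, -0.2422,  0.0759]), array([ 0.5726, -0.2946,  0.0759])] centre [ 0.5158 -0.2867  0.0759] off along 0.001003540092841504 lat 0.00010601924188980388
at [ 0.5149 -0.2871  0.0628] t 3.2 -> [0.5495, -0.1005, 0.095] -89.6  t cm [-16.12 -10.02  -3.23]  r deg [-0.05 -0.04 20.94]
```

carry_out([
  {"rx":0,"ry":0,"rz":0,"tx":0,"ty":0,"tz":-2,"gripper":0.5},
  {"rx":0,"ry":0,"rz":3,"tx":-1.5,"ty":-1,"tz":-3.2,"gripper":0.5},
  {"rx":0,"ry":0,"rz":7,"tx":-4.5,"ty":-3,"tz":-3.2,"gripper":0.5},
  {"rx":0,"ry":0,"rz":11,"tx":-7.5,"ty":-5,"tz":-3.2,"gripper":0.5},
  {"rx":0,"ry":0,"rz":15,"tx":-10.5,"ty":-6.8,"tz":-3.2,"gripper":0.5},
  {"rx":0,"ry":0,"rz":18,"tx":-13.5,"ty":-8.5,"tz":-3.2,"gripper":0.5},
  {"rx":0,"ry":0,"rz":20.9,"tx":-15.3,"ty":-9.6,"tz":-3.2,"gripper":0.5},
  {"rx":0,"ry":0,"rz":20.9,"tx":-16.1,"ty":-10,"tz":-3.2,"gripper":0.5},
  {"rx":0,"ry":0,"rz":20.9,"tx":-16.1,"ty":-10,"tz":-3.2,"gripper":0.5},
  {"rx":0,"ry":0,"rz":20.9,"tx":-16.1,"ty":-10,"tz":-3.2,"gripper":0.5},
])

```text
t: 4.03
eef_pos: [0.5491, -0.1012, 0.0938]
tcp_rot: [0.0, 0.71, -0.704, -0.0]
force: [0.5, -1.0, -0.4]
gripper_width: 0.0563
```

Run:
```python
from h import *
import json
go([.5495,-.1005,.050],-89.6)
W=arm.camera_info("wrist")
cv2.imwrite("pics/w5.png",arm.read_camera("wrist"))
json.dump({k:np.array(v).tolist() for k,v in W.items()},open("w5.json","w"))
S=arm.read_camera("scene");cv2.imwrite("pics/s5.png",cv2.resize(S[170:290,260:400],None,fx=5,fy=5,interpolation=cv2.INTER_CUBIC))
```

```text
at [ 0.5491 -0.1012  0.0938] t 4.0333 -> [0.5495, -0.1005, 0.05] -89.6  t cm [-0.06 -0.05  4.38]  r deg [0.05 0.   0.14]
```

View pics/w5.png

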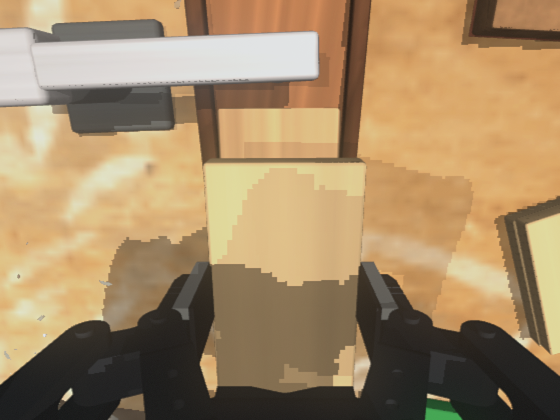

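View pics/s5.png

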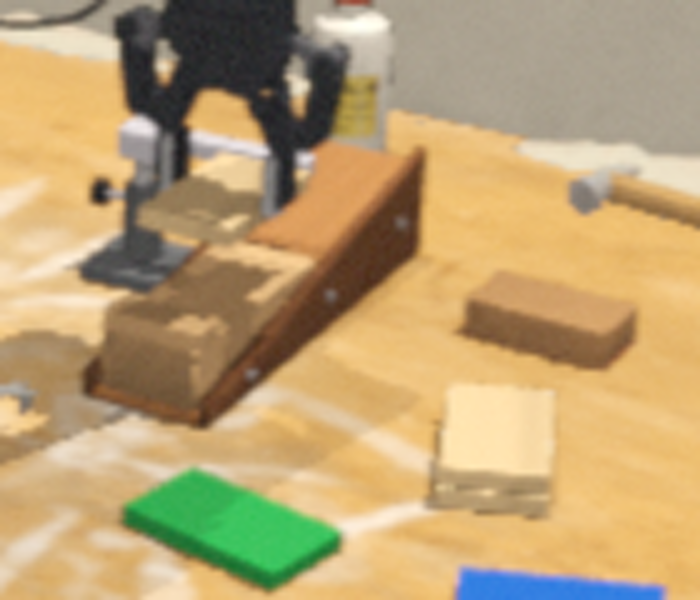

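Run:
```python
import cv2
a=cv2.imread("pics/w5.png")
cv2.imwrite("pics/w5c.png",cv2.resize(a[10:170,190:370],None,fx=4,fy=3.7,interpolation=cv2.INTER_NEAREST))
```

```text
(no output)
```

View pics/w5c.png

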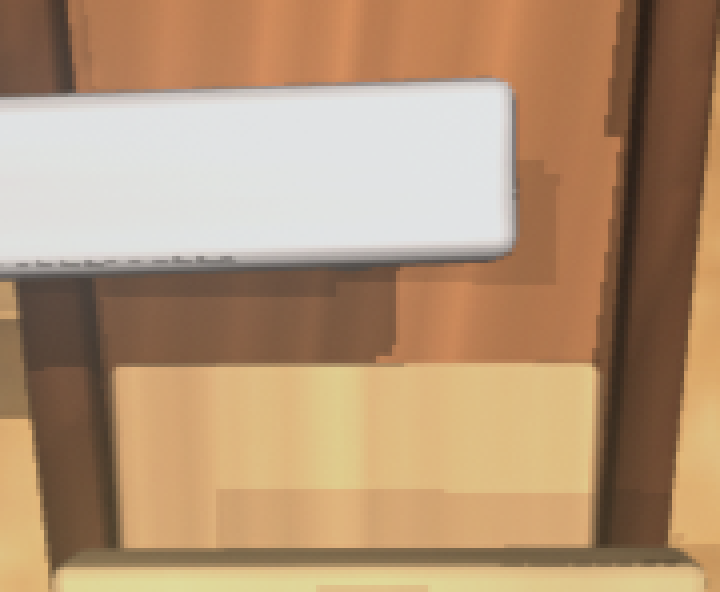

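Run:
```python
from h import *
import json
W=json.load(open("w5.json"));T=arm.camera_info("top");S=arm.camera_info("scene")
tc=lambda X,Y:(240+X/4.4,120+Y/4.2)
sc=lambda X,Y:(260+X/5,180+Y/5)
for z in (.095,.1,.105,.11,.115):
    a=onz(W,318.5,31,z);b=onz(W,318.5,77,z);t1=onz(T,*tc(317.5,203),z);t2=onz(T,*tc(317.5,231),z)
    s1=onz(S,*sc(313,106),z)
    print(z,a[:2],b[:2],"w",np.linalg.norm(a-b),"top",t1[:2],t2[:2],"sc",s1[:2], "rod-to-tip px")
print(tri([(W,318.5,54),(T,*tc(317.5,217))]))
```

```text
0.095 [ 0.6437 -0.1118] [ 0.6286 -0.1124] w 0.01506273000104413 top [ 0.6428 -0.1146] [ 0.6247 -0.1146] sc [ 0.6415 -0.1153] rod-to-tip px
0.1 [ 0.6429 -0.1114] [ 0.6284 -0.1119] w 0.0145320370243059 top [ 0.6413 -0.1143] [ 0.6233 -0.1143] sc [ 0.6302 -0.1208] rod-to-tip px
0.105 [ 0.6422 -0.111 ] [ 0.6282 -0.1115] w 0.014001344047567558 top [ 0.6398 -0.1139] [ 0.6219 -0.1139] sc [ 0.6189 -0.1262] rod-to-tip px
0.11 [ 0.6414 -0.1106] [ 0.628  -0.1111] w 0.013470651070829218 top [ 0.6384 -0.1135] [ 0.6205 -0.1135] sc [ 0.6076 -0.1316] rod-to-tip px
0.115 [ 0.6407 -0.1102] [ 0.6277 -0.1107] w 0.012939958094090988 top [ 0.6369 -0.1131] [ 0.6192 -0.1131] sc [ 0.5963 -0.137 ] rod-to-tip px
[ 0.6377 -0.1145  0.0805]
```

Run:
```python
from h import *
import json
W=json.load(open("w5.json"))
zb=.0938+.0131
for n,p,z in [("deckfar",[(218.7,108.5),(339.7,108.5)],.044),("decknear",[(220,155),(338.7,155)],.044),("board",[(204,162),(365,162)],zb)]:
    print(n,[onz(W,*q,z)[:2] for q in p], np.mean([onz(W,*q,z) for q in p],0))
```

```text
deckfar [array([ 0.6155, -0.0676]), array([ 0.6161, -0.1278])] [ 0.6158 -0.0977  0.044 ]
decknear [array([ 0.5923, -0.0674]), array([ 0.5929, -0.1286])] [ 0.5926 -0.098   0.044 ]
board [array([ 0.5996, -0.0724]), array([ 0.6002, -0.1286])] [ 0.5999 -0.1005  0.1069]
```

carry_out([
  {"rx":0,"ry":0,"rz":0,"tx":-0.27,"ty":-0.13,"tz":1,"gripper":0.5},
  {"rx":0,"ry":0,"rz":0,"tx":-0.27,"ty":-0.13,"tz":2.5,"gripper":0.5},
  {"rx":0,"ry":0,"rz":0,"tx":-0.27,"ty":-0.13,"tz":3.8,"gripper":0.5},
  {"rx":0,"ry":0,"rz":0,"tx":-0.27,"ty":-0.13,"tz":4.5,"gripper":0.5},
  {"rx":0,"ry":0,"rz":0,"tx":-0.27,"ty":-0.13,"tz":4.7,"gripper":0.5},
  {"rx":0,"ry":0,"rz":0,"tx":-0.27,"ty":-0.13,"tz":4.8,"gripper":0.5},
  {"rx":0,"ry":0,"rz":0,"tx":-0.27,"ty":-0.13,"tz":4.8,"gripper":0.5},
])

```text
t: 4.72
eef_pos: [0.5507, -0.0983, 0.0465]
tcp_rot: [-0.0, 0.71, -0.704, 0.0]
force: [-0.4, -0.8, -1.2]
gripper_width: 0.0558
```

Run:
```python
from h import *
print(arm.state()['force'])
go([.5505,-.0985,.043],-89.6)
cv2.imwrite("pics/w6.png",arm.read_camera("wrist"))
cv2.imwrite("pics/s6.png",cv2.resize(arm.read_camera("scene")[170:290,260:400],None,fx=5,fy=5,interpolation=cv2.INTER_CUBIC))
print(arm.state()['force'],arm.state()['eef_pos'])
```

```text
[-0.3733 -0.7505 -1.243 ]
at [ 0.5507 -0.0983  0.0465] t 4.7167 -> [0.5505, -0.0985, 0.043] -89.6  t cm [0.02 0.02 0.35]  r deg [-0.02 -0.01  0.03]
[-0.0882 -0.4802 -0.7155] [ 0.5509 -0.0982  0.0469]
```

View pics/w6.png

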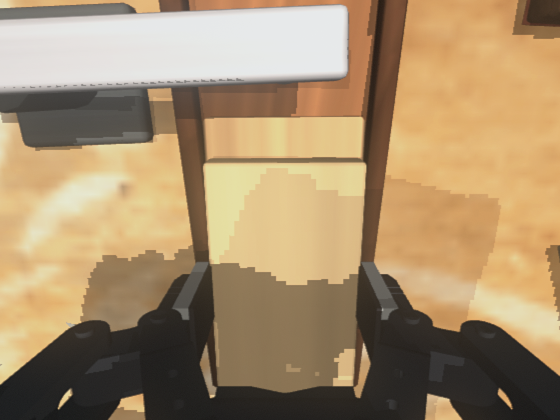

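View pics/s6.png

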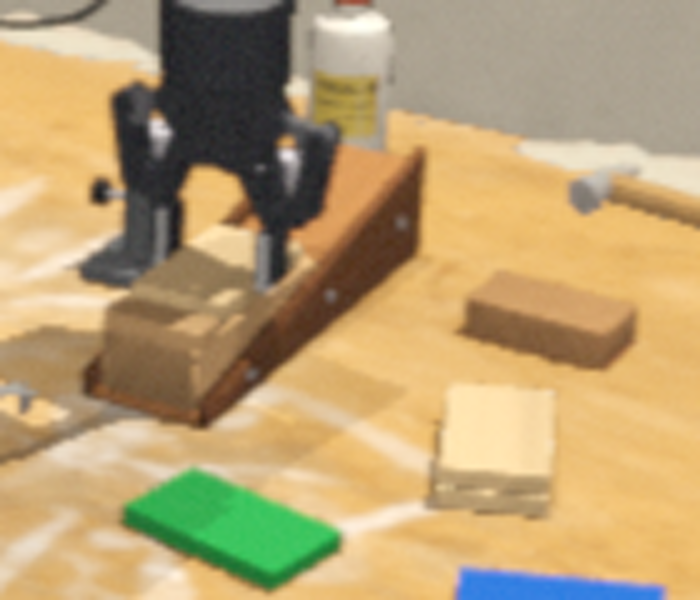

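The board is over the deck and centred: board columns 204–365 against deck columns 203–363. Lowering until it touches.

carry_out([
  {"rx":0,"ry":0,"rz":0,"tx":0,"ty":0,"tz":0.15,"gripper":0.5},
  {"rx":0,"ry":0,"rz":0,"tx":0,"ty":0,"tz":0.25,"gripper":0.5},
  {"rx":0,"ry":0,"rz":0,"tx":0,"ty":0,"tz":0.3,"gripper":0.5},
  {"rx":0,"ry":0,"rz":0,"tx":0,"ty":0,"tz":0.3,"gripper":0.5},
])

```text
t: 5.15
eef_pos: [0.5507, -0.098, 0.0435]
tcp_rot: [-0.0, 0.71, -0.704, 0.0]
force: [-1.2, 0.1, 2.0]
gripper_width: 0.0562
```

carry_out([
  {"rx":0,"ry":0,"rz":0,"tx":0,"ty":0,"tz":0.05,"gripper":0.5},
  {"rx":0,"ry":0,"rz":0,"tx":0,"ty":0,"tz":0.05,"gripper":0.5},
  {"rx":0,"ry":0,"rz":0,"tx":0,"ty":0,"tz":0.05,"gripper":0.5},
])

```text
t: 5.4
eef_pos: [0.5508, -0.098, 0.0435]
tcp_rot: [-0.0, 0.71, -0.704, 0.0]
force: [-3.8, 0.8, 7.6]
gripper_width: 0.0562
```

Contact: z force 7.6 N and the height no longer drops. Releasing and lifting off.

carry_out([
  {"rx":0,"ry":0,"rz":0,"tx":0,"ty":0,"tz":-0.05,"gripper":0.75},
  {"rx":0,"ry":0,"rz":0,"tx":0,"ty":0,"tz":-0.1,"gripper":0.9},
  {"rx":0,"ry":0,"rz":0,"tx":0,"ty":0,"tz":-0.1,"gripper":0.9},
  {"rx":0,"ry":0,"rz":0,"tx":0,"ty":0,"tz":-0.1,"gripper":0.9},
  {"rx":0,"ry":0,"rz":0,"tx":0,"ty":0,"tz":-0.1,"gripper":0.9},
  {"rx":0,"ry":0,"rz":0,"tx":0,"ty":0,"tz":-1,"gripper":0.9},
  {"rx":0,"ry":0,"rz":0,"tx":0,"ty":0,"tz":-3,"gripper":0.9},
  {"rx":0,"ry":0,"rz":0,"tx":0,"ty":0,"tz":-6,"gripper":0.9},
  {"rx":0,"ry":0,"rz":0,"tx":0,"ty":3,"tz":-9,"gripper":0.9},
  {"rx":0,"ry":0,"rz":0,"tx":0,"ty":7,"tz":-12,"gripper":0.6},
  {"rx":0,"ry":0,"rz":0,"tx":0,"ty":11,"tz":-12,"gripper":0.3},
  {"rx":0,"ry":0,"rz":0,"tx":0,"ty":15,"tz":-12,"gripper":0},
  {"rx":0,"ry":0,"rz":0,"tx":0,"ty":15,"tz":-12,"gripper":0},
])

```text
t: 6.48
eef_pos: [0.3955, -0.0985, 0.163]
tcp_rot: [0.0, 0.71, -0.705, -0.001]
force: [0.0, -0.2, -0.2]
gripper_width: 0.029
```

Run:
```python
from h import *
import json
go([.44,-.0985,.03],-89.6)
W=arm.camera_info("wrist")
cv2.imwrite("pics/w7.png",arm.read_camera("wrist"))
json.dump({k:np.array(v).tolist() for k,v in W.items()},open("w7.json","w"))
cv2.imwrite("pics/s7.png",cv2.resize(arm.read_camera("scene")[170:290,260:400],None,fx=5,fy=5,interpolation=cv2.INTER_CUBIC))
```

```text
at [ 0.3955 -0.0985  0.163 ] t 6.4833 -> [0.44, -0.0985, 0.03] -89.6  t cm [ 0.04 -4.47 13.3 ]  r deg [0.09 0.01 0.02]
```

View pics/w7.png

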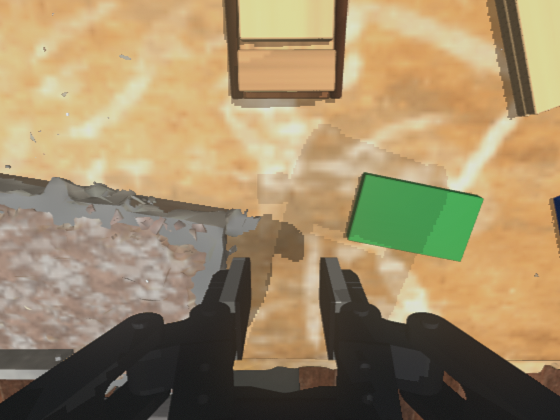

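View pics/s7.png

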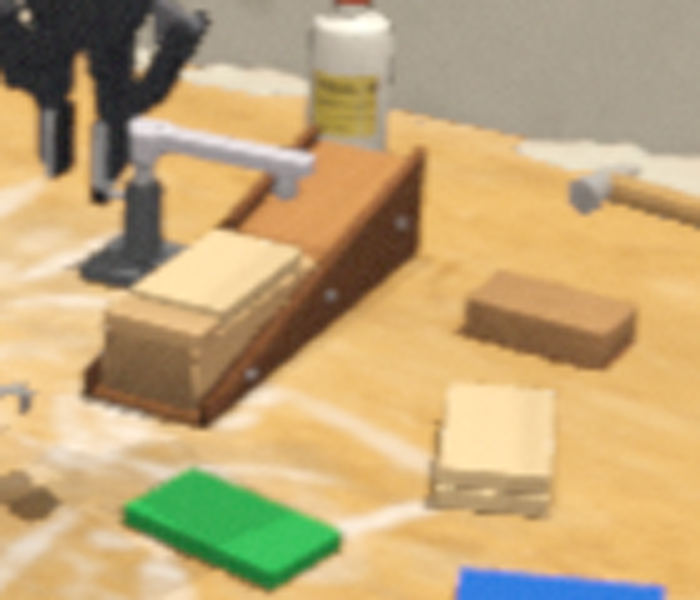

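The board sits squarely on the deck, with a narrow even gap to the lip (rows 40–46, columns 237–334). The foot's lowest point is at about (287,197) in the scene crop. I'll check the foot height against the board count.

Run:
```python
from h import *
S=arm.camera_info("scene");T=arm.camera_info("top")
f=lambda p:((p[0]-260)*5,(p[1]-170)*5)
for y in (-.098,-.104):
  for z in (.067,.072,.077,.082): print(y,z,f(proj(S,[.636,y,z])),"armtop tip",f(proj(S,[.636,-.113,z+.03])))
# calibration check in the scene: wedge board front top corners etc
print("board far-right top",f(proj(S,[.600,-.127,.056])),"ramp far right guide top",f(proj(S,[.7485,-.1405,.072])), "near right guide",f(proj(S,[.4635,-.1405,.015])))
print("lip near left top",f(proj(S,[.4695,-.068,.054])))
```

```text
-0.098 0.067 (np.float64(280.65136156490695), np.float64(196.53168479277653)) armtop tip (np.float64(305.40262767653957), np.float64(154.9726825235379))
-0.098 0.072 (np.float64(281.0023089796576), np.float64(188.7934462819817)) armtop tip (np.float64(305.78850860555974), np.float64(147.09130831717445))
-0.098 0.077 (np.float64(281.3541202971996), np.float64(181.0361590887635)) armtop tip (np.float64(306.1753506697505), np.float64(139.19030353212037))
-0.098 0.082 (np.float64(281.7067987113779), np.float64(173.25975279022373)) armtop tip (np.float64(306.56315746451895), np.float64(131.26959473445552))
-0.104 0.067 (np.float64(289.6105441407519), np.float64(198.65461357666888)) armtop tip (np.float64(305.40262767653957), np.float64(154.9726825235379))
-0.104 0.072 (np.float64(289.97312921639065), np.float64(190.90564646471947)) armtop tip (np.float64(305.78850860555974), np.float64(147.09130831717445))
-0.104 0.077 (np.float64(290.33660838333617), np.float64(183.1375713293123)) armtop tip (np.float64(306.1753506697505), np.float64(139.19030353212037))
-0.104 0.082 (np.float64(290.70098495275374), np.float64(175.3503174060586)) armtop tip (np.float64(306.56315746451895), np.float64(131.26959473445552))
board far-right top (np.float64(295.7281541164528), np.float64(244.5059538439621)) ramp far right guide top (np.float64(424.9082443755583), np.float64(144.75192606407433)) near right guide (np.float64(200.670704262009), np.float64(403.42649131067344))
lip near left top (np.float64(93.50448926481619), np.float64(304.3202427992436))
```

Run:
```python
from h import *
import json
T=arm.camera_info("top");W=json.load(open("w7.json"))
print("slab corner",onz(T,292,268,.02),onz(W,235,215,.02),"green",onz(W,348,240,.012),onz(W,365,174,.012))
print("wedge near face top", onz(W,239,86,.054),onz(W,335,92,.054))
print("lip/board", onz(W,237,41,.056),onz(W,334,41,.056),onz(W,240,48,.054),onz(W,334,48,.054))
go([.435,-.0985,.03],-89.6)
```

```text
slab corner [ 0.3874 -0.0662  0.02  ] [ 0.376  -0.0589  0.02  ] green [ 0.3521 -0.1522  0.012 ] [ 0.4087 -0.1626  0.012 ]
wedge near face top [ 0.4738 -0.0687  0.054 ] [ 0.4707 -0.1302  0.054 ]
lip/board [ 0.5001 -0.0684  0.056 ] [ 0.5006 -0.128   0.056 ] [ 0.4964 -0.0699  0.054 ] [ 0.4969 -0.1284  0.054 ]
at [ 0.4    -0.0993  0.1639] t 6.5833 -> [0.435, -0.0985, 0.03] -89.6  t cm [-0.07 -3.47 13.4 ]  r deg [-0.11 -0.04 -0.01]
```

carry_out([
  {"rx":0,"ry":0,"rz":0,"tx":-0.07,"ty":-1.5,"tz":2,"gripper":0},
  {"rx":0,"ry":0,"rz":0,"tx":-0.07,"ty":-3.5,"tz":5,"gripper":0},
  {"rx":0,"ry":0,"rz":0,"tx":-0.07,"ty":-3.5,"tz":8,"gripper":0},
  {"rx":0,"ry":0,"rz":0,"tx":-0.07,"ty":-3.5,"tz":11,"gripper":0},
  {"rx":0,"ry":0,"rz":0,"tx":-0.07,"ty":-3.5,"tz":12.6,"gripper":0},
  {"rx":0,"ry":0,"rz":0,"tx":-0.07,"ty":-3.5,"tz":13.4,"gripper":0},
  {"rx":0,"ry":0,"rz":0,"tx":-0.07,"ty":-3.5,"tz":13.4,"gripper":0},
  {"rx":0,"ry":0,"rz":0,"tx":-0.07,"ty":-3.5,"tz":13.4,"gripper":0},
])

```text
t: 7.25
eef_pos: [0.4365, -0.0983, 0.0293]
tcp_rot: [-0.0, 0.71, -0.704, 0.0]
force: [0.6, -0.1, 0.2]
gripper_width: 0.0001
```

Run:
```python
from h import *
print(arm.state()['force'],arm.state()['gripper_width'])
go([.455,-.0985,.03],-89.6)
cv2.imwrite("pics/w8.png",arm.read_camera("wrist"))
```

```text
[ 0.621  -0.1302  0.1941] 5.7067991234864535e-05
at [ 0.4365 -0.0983  0.0293] t 7.25 -> [0.455, -0.0985, 0.03] -89.6  t cm [ 0.03 -1.85 -0.07]  r deg [-0.03 -0.01  0.05]
```

View pics/w8.png

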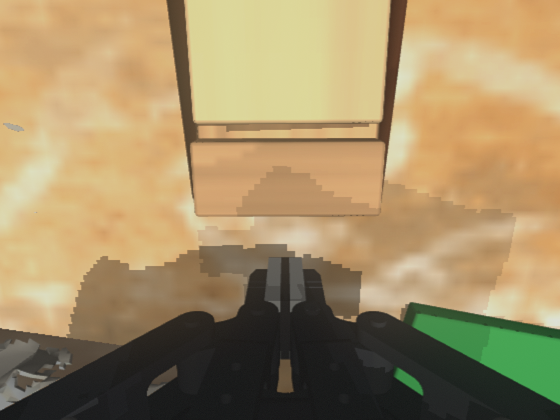

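The shut fingers (column 286) line up with the wedge's near face (columns 195–380). Starting the push along the slope.

carry_out([
  {"rx":0,"ry":0,"rz":0,"tx":0,"ty":-0.8,"tz":0,"gripper":0},
  {"rx":0,"ry":0,"rz":0,"tx":0,"ty":-1.6,"tz":0,"gripper":0},
  {"rx":0,"ry":0,"rz":0,"tx":0,"ty":-2,"tz":0,"gripper":0},
  {"rx":0,"ry":0,"rz":0,"tx":0,"ty":-2.3,"tz":0,"gripper":0},
  {"rx":0,"ry":0,"rz":0,"tx":0,"ty":-2.6,"tz":-0.04,"gripper":0},
  {"rx":0,"ry":0,"rz":0,"tx":0,"ty":-2.9,"tz":-0.1,"gripper":0},
  {"rx":0,"ry":0,"rz":0,"tx":0,"ty":-3.2,"tz":-0.16,"gripper":0},
  {"rx":0,"ry":0,"rz":0,"tx":0,"ty":-3.5,"tz":-0.22,"gripper":0},
  {"rx":0,"ry":0,"rz":0,"tx":0,"ty":-3.8,"tz":-0.28,"gripper":0},
  {"rx":0,"ry":0,"rz":0,"tx":0,"ty":-4.1,"tz":-0.34,"gripper":0},
  {"rx":0,"ry":0,"rz":0,"tx":0,"ty":-4.4,"tz":-0.4,"gripper":0},
  {"rx":0,"ry":0,"rz":0,"tx":0,"ty":-4.7,"tz":-0.46,"gripper":0},
  {"rx":0,"ry":0,"rz":0,"tx":0,"ty":-5,"tz":-0.52,"gripper":0},
  {"rx":0,"ry":0,"rz":0,"tx":0,"ty":-5.3,"tz":-0.58,"gripper":0},
  {"rx":0,"ry":0,"rz":0,"tx":0,"ty":-5.6,"tz":-0.64,"gripper":0},
  {"rx":0,"ry":0,"rz":0,"tx":0,"ty":-5.8,"tz":-0.7,"gripper":0},
  {"rx":0,"ry":0,"rz":0,"tx":0,"ty":-6,"tz":-0.72,"gripper":0},
])

```text
t: 8.72
eef_pos: [0.4958, -0.0977, 0.036]
tcp_rot: [0.0, 0.71, -0.704, -0.0]
force: [-4.2, 0.3, 3.0]
gripper_width: 0.0001
```

Run:
```python
from h import *
import json
W=arm.camera_info("wrist")
json.dump({k:np.array(v).tolist() for k,v in W.items()},open("w9.json","w"))
print(arm.state()['force'])
go([.455,-.0985,.03],-89.6)
cv2.imwrite("pics/w9.png",arm.read_camera("wrist"))
cv2.imwrite("pics/s9.png",cv2.resize(arm.read_camera("scene")[170:290,260:400],None,fx=5,fy=5,interpolation=cv2.INTER_CUBIC))
```

```text
[-4.2036  0.2756  2.95  ]
at [ 0.4958 -0.0977  0.036 ] t 8.7167 -> [0.455, -0.0985, 0.03] -89.6  t cm [0.04 4.08 0.6 ]  r deg [ 0.01 -0.    0.05]
```

View pics/w9.png

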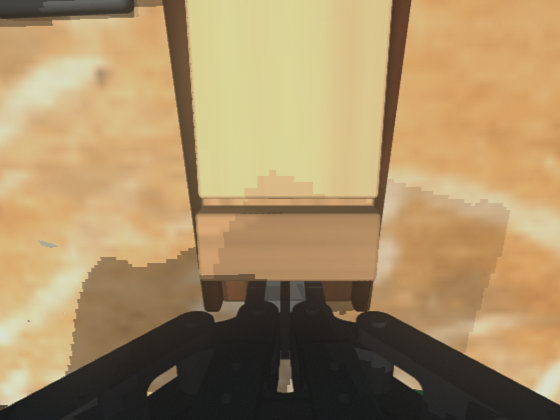

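View pics/s9.png

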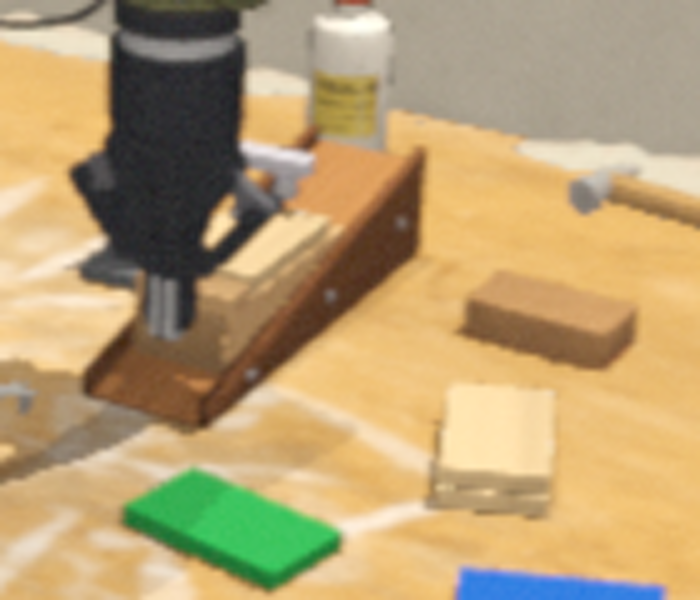

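carry_out([
  {"rx":0,"ry":0,"rz":0,"tx":0,"ty":-0.2,"tz":-0.04,"gripper":0},
  {"rx":0,"ry":0,"rz":0,"tx":0,"ty":-0.4,"tz":-0.08,"gripper":0},
  {"rx":0,"ry":0,"rz":0,"tx":0,"ty":-0.6,"tz":-0.12,"gripper":0},
  {"rx":0,"ry":0,"rz":0,"tx":0,"ty":-0.8,"tz":-0.16,"gripper":0},
  {"rx":0,"ry":0,"rz":0,"tx":0,"ty":-1.0,"tz":-0.2,"gripper":0},
])

```text
t: 9.23
eef_pos: [0.5058, -0.0977, 0.038]
tcp_rot: [0.0, 0.71, -0.704, -0.0]
force: [-2.0, -0.7, -0.1]
gripper_width: -0.0003
```

carry_out([
  {"rx":0,"ry":0,"rz":0,"tx":0,"ty":-0.1,"tz":-0.02,"gripper":0},
  {"rx":0,"ry":0,"rz":0,"tx":0,"ty":-0.2,"tz":-0.04,"gripper":0},
  {"rx":0,"ry":0,"rz":0,"tx":0,"ty":-0.3,"tz":-0.06,"gripper":0},
  {"rx":0,"ry":0,"rz":0,"tx":0,"ty":-0.4,"tz":-0.08,"gripper":0},
])

```text
t: 9.57
eef_pos: [0.5096, -0.0976, 0.0388]
tcp_rot: [0.0, 0.71, -0.704, -0.0]
force: [-2.5, -0.6, 0.8]
gripper_width: -0.0
```

carry_out([
  {"rx":0,"ry":0,"rz":0,"tx":0,"ty":-0.1,"tz":-0.02,"gripper":0},
  {"rx":0,"ry":0,"rz":0,"tx":0,"ty":-0.2,"tz":-0.04,"gripper":0},
  {"rx":0,"ry":0,"rz":0,"tx":0,"ty":-0.3,"tz":-0.06,"gripper":0},
  {"rx":0,"ry":0,"rz":0,"tx":0,"ty":-0.4,"tz":-0.08,"gripper":0},
])

```text
t: 9.9
eef_pos: [0.5137, -0.0976, 0.0396]
tcp_rot: [0.0, 0.71, -0.704, -0.0]
force: [-1.7, -1.0, 0.0]
gripper_width: 0.0003
```

carry_out([
  {"rx":0,"ry":0,"rz":0,"tx":0,"ty":-0.1,"tz":-0.02,"gripper":0},
  {"rx":0,"ry":0,"rz":0,"tx":0,"ty":-0.2,"tz":-0.04,"gripper":0},
  {"rx":0,"ry":0,"rz":0,"tx":0,"ty":-0.3,"tz":-0.06,"gripper":0},
  {"rx":0,"ry":0,"rz":0,"tx":0,"ty":-0.4,"tz":-0.08,"gripper":0},
])

```text
t: 10.23
eef_pos: [0.5177, -0.0976, 0.0404]
tcp_rot: [-0.0, 0.71, -0.704, -0.0]
force: [-1.7, 0.5, -0.6]
gripper_width: -0.0003
```

Run:
```python
from h import *
import json
W=arm.camera_info("wrist")
json.dump({k:np.array(v).tolist() for k,v in W.items()},open("w10.json","w"))
print(arm.state()['force'])
cv2.imwrite("pics/w10.png",arm.read_camera("wrist"))
cv2.imwrite("pics/s10.png",cv2.resize(arm.read_camera("scene")[180:260,280:360],None,fx=7,fy=7,interpolation=cv2.INTER_CUBIC))
```

```text
[-1.6863  0.4721 -0.5981]
```

View pics/w10.png

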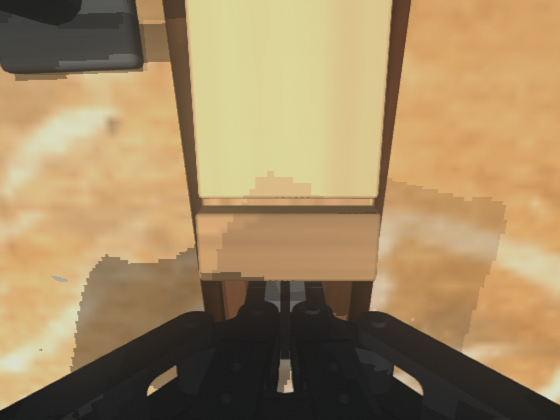

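View pics/s10.png

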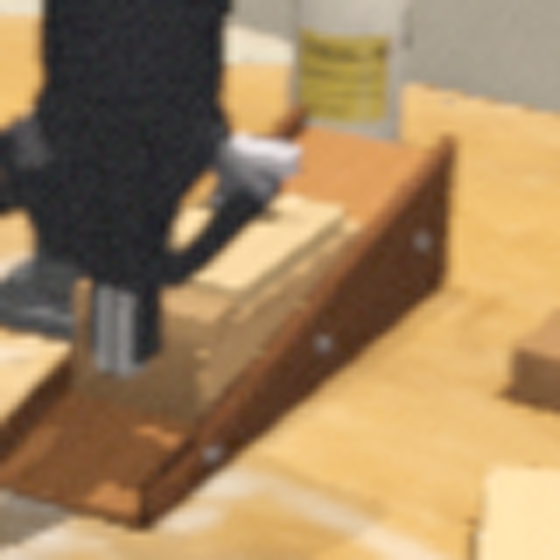

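The pack has moved up with the gap to the lip unchanged (rows 198–208). The board's front is now under the arm tip at (265,165) in the crop, with the foot mostly hidden by a finger link. The push force is still at its baseline of about 2 N.

carry_out([
  {"rx":0,"ry":0,"rz":0,"tx":0,"ty":-0.1,"tz":-0.02,"gripper":0},
  {"rx":0,"ry":0,"rz":0,"tx":0,"ty":-0.2,"tz":-0.04,"gripper":0},
  {"rx":0,"ry":0,"rz":0,"tx":0,"ty":-0.3,"tz":-0.06,"gripper":0},
  {"rx":0,"ry":0,"rz":0,"tx":0,"ty":-0.4,"tz":-0.08,"gripper":0},
])

```text
t: 10.67
eef_pos: [0.5215, -0.0975, 0.0412]
tcp_rot: [0.0, 0.71, -0.704, -0.0]
force: [-4.7, 0.4, 2.1]
gripper_width: 0.0003
```

carry_out([
  {"rx":0,"ry":0,"rz":0,"tx":0,"ty":-0.1,"tz":-0.02,"gripper":0},
  {"rx":0,"ry":0,"rz":0,"tx":0,"ty":-0.2,"tz":-0.04,"gripper":0},
  {"rx":0,"ry":0,"rz":0,"tx":0,"ty":-0.3,"tz":-0.06,"gripper":0},
  {"rx":0,"ry":0,"rz":0,"tx":0,"ty":-0.4,"tz":-0.08,"gripper":0},
])

```text
t: 11.0
eef_pos: [0.5253, -0.0975, 0.0419]
tcp_rot: [0.0, 0.71, -0.704, -0.0]
force: [-6.9, 0.4, 2.8]
gripper_width: 0.0003
```

carry_out([
  {"rx":0,"ry":0,"rz":0,"tx":0,"ty":-0.1,"tz":-0.02,"gripper":0},
  {"rx":0,"ry":0,"rz":0,"tx":0,"ty":-0.2,"tz":-0.04,"gripper":0},
  {"rx":0,"ry":0,"rz":0,"tx":0,"ty":-0.2,"tz":-0.04,"gripper":0},
])

```text
t: 11.25
eef_pos: [0.5274, -0.0975, 0.0424]
tcp_rot: [0.0, 0.71, -0.704, -0.0]
force: [-5.2, 0.4, 2.6]
gripper_width: 0.0
```

Run:
```python
from h import *
for i in range(2):
    cv2.imwrite("pics/w11.png",arm.read_camera("top"));print(arm.state()['force'],arm.state()['eef_pos'])
cv2.imwrite("pics/s11.png",cv2.resize(arm.read_camera("scene")[180:260,280:360],None,fx=7,fy=7,interpolation=cv2.INTER_CUBIC))
```

```text
[-5.1936  0.3525  2.884 ] [ 0.5274 -0.0974  0.0424]
[-4.8889  0.0555  2.4655] [ 0.5274 -0.0975  0.0423]
```

View pics/s11.png

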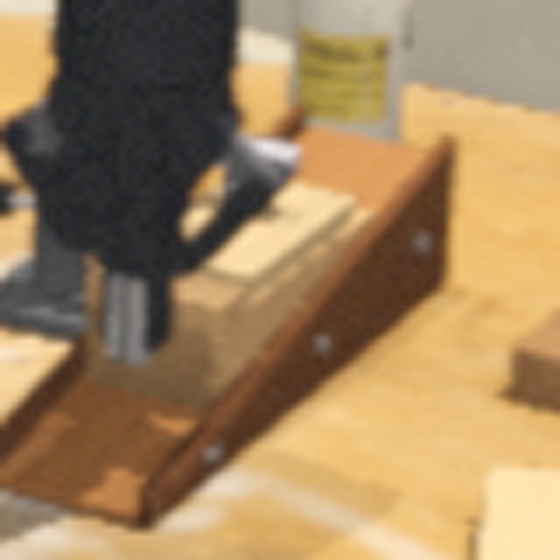

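The force rose from about 2 N to about 5 N over the last 8–10 mm of push, which matches roughly 2 mm of lift. Backing off straight, then checking.

carry_out([
  {"rx":0,"ry":0,"rz":0,"tx":0,"ty":0.2,"tz":0,"gripper":0},
  {"rx":0,"ry":0,"rz":0,"tx":0,"ty":0.6,"tz":0,"gripper":0},
  {"rx":0,"ry":0,"rz":0,"tx":0,"ty":1.5,"tz":-0.3,"gripper":0},
  {"rx":0,"ry":0,"rz":0,"tx":0,"ty":3.5,"tz":-0.5,"gripper":0},
  {"rx":0,"ry":0,"rz":0,"tx":0,"ty":6,"tz":-2,"gripper":0},
  {"rx":0,"ry":0,"rz":0,"tx":0,"ty":9,"tz":-5,"gripper":0},
  {"rx":0,"ry":0,"rz":0,"tx":0,"ty":10,"tz":-9,"gripper":0},
  {"rx":0,"ry":0,"rz":0,"tx":0,"ty":9,"tz":-12,"gripper":0},
  {"rx":0,"ry":0,"rz":0,"tx":0,"ty":5,"tz":-13,"gripper":0},
  {"rx":0,"ry":0,"rz":0,"tx":0,"ty":4,"tz":-13,"gripper":0},
  {"rx":0,"ry":0,"rz":0,"tx":0,"ty":4,"tz":-13,"gripper":0},
])

```text
t: 12.32
eef_pos: [0.489, -0.0978, 0.1734]
tcp_rot: [-0.001, 0.71, -0.704, 0.001]
force: [0.2, 0.1, -1.1]
gripper_width: 0.0001
```

Run:
```python
from h import *
import json
W=arm.camera_info("wrist")
json.dump({k:np.array(v).tolist() for k,v in W.items()},open("w12.json","w"))
print(arm.state()['force'],arm.state()['eef_pos'])
cv2.imwrite("pics/w12.png",arm.read_camera("wrist"))
cv2.imwrite("pics/s12.png",cv2.resize(arm.read_camera("scene")[180:260,270:350],None,fx=7,fy=7,interpolation=cv2.INTER_CUBIC))
```

```text
[ 0.2255  0.1308 -1.131 ] [ 0.489  -0.0978  0.1734]
```

View pics/w12.png

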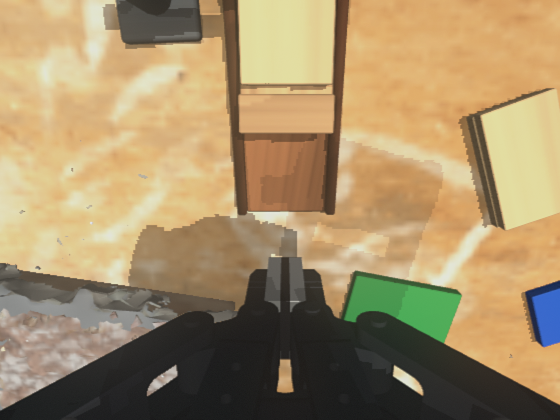

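View pics/s12.png

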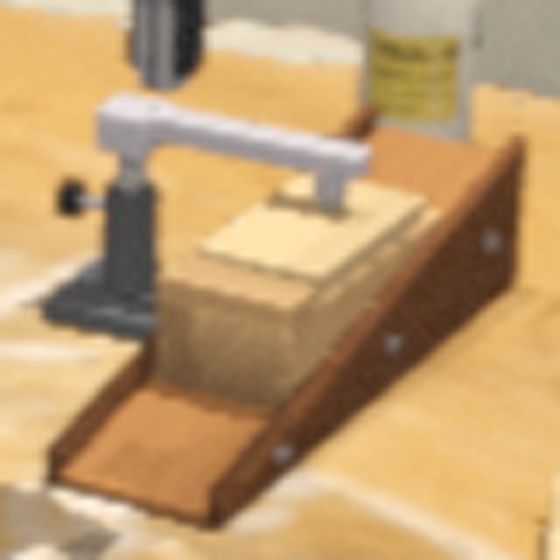

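The foot stands on the board at (332,205) in the scene crop, and the pack is square with an even lip gap. Next I'll measure the push travel and compare the visible foot length before and after.

Run:
```python
from h import *
import json
W=json.load(open("w12.json"))
z=.054+.0134
print("lip near",onz(W,239,133,z),onz(W,334,133,z),"ramp near",onz(W,238,213,.015),onz(W,336,213,.015),"board near",onz(W,239,86,.0695),onz(W,334,86,.0695),"lip far",onz(W,239,94,z))
b=arm.read_camera("scene");a=cv2.imread("pics/scene0.png")
cv2.imwrite("pics/s13raw.png",b)
f=lambda i:cv2.resize(i[192:220,300:332],None,fx=12,fy=20,interpolation=cv2.INTER_NEAREST)
cv2.imwrite("pics/cmp.png",np.hstack([f(a),f(b)]))
for n,i in (("before",a),("after",b)):
    print(n);print(cv2.cvtColor(i,cv2.COLOR_BGR2GRAY)[196:216,312:322])
```

```text
lip near [ 0.5384 -0.0676  0.0674] [ 0.5389 -0.1298  0.0674] ramp near [ 0.467  -0.0589  0.015 ] [ 0.4677 -0.1415  0.015 ] board near [ 0.5676 -0.0686  0.0695] [ 0.5682 -0.1282  0.0695] lip far [ 0.5628 -0.0682  0.0674]
before
[[190 190 191 191 192 194 194 183 157 123]
 [190 189 189 189 190 190 181 156 127 102]
 [208 201 196 192 187 183 168 132 106  83]
 [229 226 221 205 183 170 152 131 104  89]
 [230 231 231 228 226 224 215 201 179 163]
 [182 191 203 219 227 230 230 228 227 223]
 [157 160 167 174 178 183 189 206 214 204]
 [154 152 154 155 157 158 161 167 172 170]
 [162 136 137 145 154 153 152 153 157 159]
 [141 118 113 128 148 146 144 151 158 165]
 [117 105  94 125 147 151 146 153 166 169]
 [102  84 100 132 145 150 143 150 164 171]
 [ 87  91 116 130 140 143 142 146 162 171]
 [ 85 132 153 145 140 139 144 158 169 171]
 [110 148 163 164 162 162 166 168 172 174]
 [145 161 168 169 169 167 171 170 174 174]
 [161 166 170 170 170 172 173 173 176 174]
 [166 170 171 171 170 173 174 174 174 173]
 [170 169 172 172 173 175 175 174 174 173]
 [168 169 170 177 175 172 173 173 170 171]]
after
[[185 
[... 154 characters left out ...]
26 102  86]
 [225 227 227 224 222 219 209 196 175 159]
 [176 185 201 214 222 226 225 223 222 217]
 [155 158 166 169 175 177 186 200 211 200]
 [152 150 151 153 150 151 157 162 171 162]
 [169 165 167 160 153 150 147 151 152 155]
 [213 217 197 153 145 142 139 156 169 171]
 [227 228 205 156 143 146 142 175 211 214]
 [224 222 198 146 142 144 146 179 213 223]
 [160 164 158 145 138 137 141 189 220 224]
 [140 131 134 127 123 122 128 173 204 214]
 [200 172 165 156 139 126 128 148 182 201]
 [225 223 220 218 200 166 165 187 203 202]
 [229 229 229 227 222 216 214 216 217 218]
 [229 229 227 226 224 220 219 218 219 219]
 [229 228 226 224 221 220 220 220 219 215]
 [228 225 223 221 220 220 221 221 207 182]]
```

View pics/cmp.png

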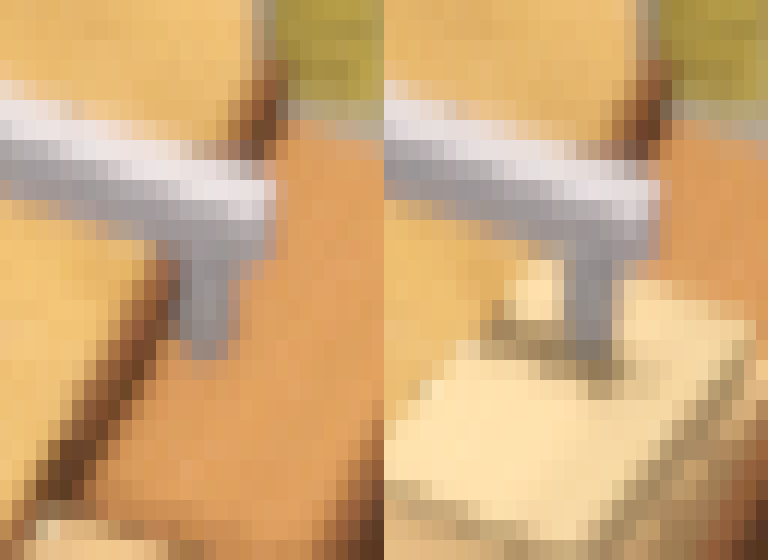

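Run:
```python
from h import *
print(arm.sign_off())
```

```text
the job is handed in; nothing more can be done
None
```

I packed one board (board_c) squarely on the wedge and pushed the wedge about 66 mm up the ramp, so its top stands under the gauge foot. I then backed the arm clear and handed the job in at about 12 s of the 72 s. No verdict was reported.

- **Board count:** the camera estimates put the foot at about 67–72 mm above the bench. Two boards would need a foot of at least 77 mm, so one is right.
- **Push force:** it rose from a baseline of about 2 N to a peak of 6.9 N, and read about 5 N holding still. I take that as roughly 3 N on the foot and 1.5–2 mm of lift. An earlier reading of 4.2 N came before contact, at the end of a faster push, so the force signal is not clean.
- **Lift by travel:** 66 mm of push puts the board top at about 69.3 mm. That allows at most about 2.3 mm of lift, or about 4 N, because the foot is never below 67 mm.
- **Final pictures:** the foot stands on the board and the gauge arm has not moved. The board is within about 1 mm of the deck's centre along the ramp and has an even gap to the lip.
- **Bystanders:** I moved the arm well clear of the spool, tape roll and sanding block. I did not measure them again at the end. The other two boards remain in their pile, about 0.21 m from the wedge.
- **Disagreements:** the scene camera seemed to be off by one or two pixels, which would put the foot nearer 72 mm. The force onset and the push travel both favour about 67.5 mm. I could not measure the lift directly, since 2 mm is under one pixel in that view.

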